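# Hold a paint sample in the colour reader's slot

## Robot

A 7-joint arm with a two-finger parallel gripper is mounted at the origin on the work surface. World frame = base frame: x ahead of the robot, y to its left, z up, the work surface at z = 0. Lengths are in mm, angles in rad, forces in N, time in s.
With the tool pointing down it reaches from about 425 to 825 mm from the base axis. Payload 3.6 kg.
Tool frame: the origin (TCP) lies midway between the tips of the shut fingers; the grasp point (between the pads) lies 19 mm behind it; z points along the fingers, y is the line along which they close (so a half turn about z gives the same grasp; the last joint's range is limited). The gripper opens to 85 mm and grips with 20 to 120 N. Pads are 22 mm wide; open, the fingers measure 114 mm over their backs; the gripper's body (76 mm by 85 mm) begins 54 mm behind the grasp point. The pads swing forward as they close: fully open they stand 13 mm farther back than shut.
Start: joints at [-1.349, 0.615, -0.013, 1.423, 0.008, 1.103, -0.04], TCP at [159.393, 630.122, 200.097] pointing down, gripper open.
Joint ranges: [-3.12, 3.12], [-0.3, 2.06], [-1.34, 1.32], [0.26, 2.42], [-1.36, 4.5], [0.01, 1.98], [-2.84, 2.84]. Speed limits (rad/s): [2.79, 2.79, 3.14, 3.14, 3.14, 3.14, 3.14].

## Interface

Orientations are given as a unit quaternion [w, x, y, z].
In Python, from plant import * gives the robot as it stands.
- The arm moves only by the tool move_arm, never from a script. Its argument "series" is a list of rows, each a list of 6 numbers: the shift along the tool's x, y, z in units of 0.75 m (1.0 is 0.75 m), then the turn, a rotation vector about the tool's x, y, z in units of pi rad (1.0 is pi rad). A call has exactly 8 rows; each row shifts and turns the commanded pose from where the row before left it, along the tool's axes as they then stand; what a row does not reach is not made up. A row lasts 1/12 s, in which the tool goes at most 41.7 mm and 7.16 degrees, less where a joint would pass 70% of its speed; a pose out of reach is approached as far as the arm can. A call with a number of a shift or a turn outside -1 to 1 is refused whole. A call with a gripper value outside its range is refused whole. "gripper" is the opening, from 0 (shut) to 1 (fully open), set as the call begins (left out, the last holds). The fingers move at their own pace and stop on an object; "squeeze" is the grip in N (left out, the last holds). Time passes only in rows, so rows that do not move let the fingers close, or fill a call up. It gives the time, the measured TCP pose, the force, the opening and the grip force at its end, in the units of the state.
- get_state(): the state, without advancing time (a new reading comes with each control period).
- get_image(name): name is "scene" or "top" or "wrist"; returns a dict with "pixels" (480x640x3 uint8, blue, green, red), "fx", "fy", "cx", "cy" (pixels), "eye" and "rotation" of the camera in the world. Camera axes: x right, y up, looking along -z (the intrinsics and any distortion apply to the point x, -y, -z); pixel columns grow to the right and rows downward; lengths in mm; the calibration is good to about 2 mm. A picture is of the moment at which its call begins. There is no depth.
- job_done(): hands the job in; it is judged then, once.
The state is a dict: "t": time; "q": joint angles; "joint_vel": joint speeds; "effort": joint torques, N m; "position": TCP position; "orientation": TCP orientation; "force": force on the tool from outside, world axes, zero at the start; "torque": the same for the moment, N m; "finger_gap": finger opening in mm; "finger_force": force on a finger pad.
Only numpy, scipy, OpenCV 4.12 (cv2) and the standard library are available. Lean on these libraries where they do the work, as an engineer would, in place of code of your own. Each camera call takes 0.05 s, during which the arm holds its last target. There are 200 camera calls.

## Task

Take the sample board with the blue painted end out of the crate and lower it, painted end down, through the slot in the top of the colour reader until the whole painted end is inside and the bare wooden end still stands out above. Finish while holding it there: keep it still and upright in the gripper, not let go and not pressed hard against the slot. Leave the red and the green sample standing in the crate.

Things in the scene. Friction and masses are not known exactly. Their poses are not given: they have to be found in the camera images.
- blue_center (a point): centre of the sample to be read: a wooden board 60 (its x) by 16 (its y, thickness) by 110 mm tall (its z, up), about 90 g, loose on end in the crate. Its lowest 45 mm are painted blue, the upper 65 mm bare pale wood with a blue mark on the top end. The point is half-way up, 55 mm above its lower end. Grip it across the 16 mm, high on the bare wood, so that the fingers stay above the slot
- red_center (a point): centre of a like sample, same size and axes, with a red painted end, standing in the same crate; to be left standing
- green_center (a point): centre of a like sample, same size and axes, with a green painted end, standing in the same crate; to be left standing
- reader_slot (a point): centre of the slot, level with the top face of the colour reader: a fixed white case with a grey top, 170 x 170 mm, 135 mm tall. The slot is 64 mm long (this frame's x) and 20 mm wide (y), 2 mm free on every side of a sample, chamfered 2 mm, yellow lines around it; z up. The top is 12 mm thick, the case hollow below to 127 mm under the mouth. Either way round will do
- crate: grey open crate, fixed, 210 (its x) by 300 (its y) by 45 mm tall, walls and floor 6 mm; origin under its centre. The samples stand in it in a row along its y, 85 mm apart, in any order, thickness roughly along the row; a tape roll, a brass cap and a scraper lie along its -x side, under 35 mm high
Mind the look-alikes: they are no part of the job. There is more than one size of the part that bears reader_slot; the job needs the largest. What is shaped like the part that bears blue_center but purple is not meant.

How it is judged (in metres and radians):
On the way:
1. the blue sample is lifted clear of the crate in the gripper (height (world z) of blue_center above 0.12 m and contact force between the fingers and blue above 0.5 N), for 0.2 s.
At the end, for the whole second after the job is handed in: The blue sample is upright (within 0.15 rad, painted end down) in the slot, centred within 8 mm and turned within 0.2 rad of it, its lower end 43 to 85 mm below the reader's top, at rest (under 20 mm/s), gripped by the fingers (over 1 N) and pressing on the reader with under 6 N (z of blue_center in the frame of reader_slot between -0.03 and 0.012 m and horizontal distance between blue_center and reader_slot below 0.008 m and angle between the x axis of blue_center and the x axis of reader_slot, either way round below 0.2 rad and angle between blue_center's own z axis and vertical below 0.15 rad and contact force between the fingers and blue above 1 N and contact force between blue and reader below 6 N and linear speed of blue below 0.02 m/s); the arm keeps its last pose, push and grip.
It fails at once if the red sample is tipped over or taken out (angle between red_center's own z axis and vertical above 0.5 rad or height (world z) of red_center above 0.1 m).
It fails at once if the green sample is tipped over or taken out (angle between green_center's own z axis and vertical above 0.5 rad or height (world z) of green_center above 0.1 m).
It also fails if it takes over 48 s, if anything falls off the work surface, if the arm or the gripper's body presses on something with over 40 N, if the wrist force passes 120 N, or if a joint passes its speed limit or range.

## Working session

There is one attempt and no reset: what is moved stays moved. The work goes in short steps, Python scripts to look and compute and a tool call to move; the robot and the scene stay as the last step left them, time stands still between calls to the robot, and variables do not carry over. Pictures are saved under pics/ and viewed, at most 10 in all, crops included, and the job is handed in when it is done.

Besides the shell and the picture viewer there is one more tool, called after "Request:" as name(argument=value, ...) on one line, values as JSON. move_arm: Moves the arm, as the interface text tells. Its arguments: {"type":"object","properties":{"series":{"type":"array","items":{"type":"array","items":{"type":"number"}}},"gripper":{"type":"number"},"squeeze":{"type":"number"}},"required":["series"]}

```bash
mkdir -p pics; ls
cat > h.py <<'E'
from plant import *
import numpy as np, cv2
def snap(n,f):
    im=get_image(n); cv2.imwrite(f,im["pixels"]); np.save(f[:-4]+".npy",im,allow_pickle=True); return im
def load(f): return np.load(f,allow_pickle=True).item()
def cast(im,uv,z):
    uv=np.atleast_2d(uv).astype(float)
    d=np.c_[(uv[:,0]-im["cx"])/im["fx"],-(uv[:,1]-im["cy"])/im["fy"],-np.ones(len(uv))]@np.array(im["rotation"]).T
    e=np.array(im["eye"]); return e+d*((z-e[2])/d[:,2])[:,None]
def proj(im,P):
    c=(np.atleast_2d(P)-np.array(im["eye"]))@np.array(im["rotation"])
    return np.c_[im["cx"]+im["fx"]*c[:,0]/-c[:,2],im["cy"]-im["fy"]*c[:,1]/-c[:,2]]
E
python3 - <<'E'
from h import *
for n in("top","scene"):
    im=snap(n,f"pics/{n}0.png"); print({k:v for k,v in im.items() if k!="pixels"})
print(get_state())
E
```

```text
pics
{'fx': 605.5373880174293, 'fy': 605.5373880174293, 'cx': 318.3622875198182, 'cy': 242.2157045716449, 'eye': array([ 300.09203355,  104.88245552, 1536.82239668]), 'rotation': array([ 0.71318567,  0.04191929, -0.04818612, -0.6980595 ])}
{'fx': 576.399071339625, 'fy': 576.399071339625, 'cx': 316.7094928890369, 'cy': 245.07949038178555, 'eye': array([1117.61200464, -494.53007522,  873.42789467]), 'rotation': array([0.84593658, 0.37420549, 0.16414286, 0.34266409])}
{'t': 0.1, 'q': array([-1.34948699,  0.61582092, -0.01263686,  1.42470122,  0.00805111,
        1.10341108, -0.04040612]), 'joint_vel': array([-0.00108102, -0.00032244,  0.00013285, -0.00230549,  0.00084208,
        0.00168084,  0.00064911]), 'effort': array([ 1.25057810e-03, -4.70384967e+01,  2.60064779e-01, -1.71570575e+01,
        1.00288729e-02,  5.89701202e-03, -2.09352100e-05]), 'position': array([159.21377545, 629.43193693, 199.06742515]), 'orientation': array([-1.55229669e-04,  1.23561187e-01,  9.92336293e-01, -1.13571332e-03]), 'force': array([ 0.30482582, -0.62952464,  0.08302784]), 'torque': array([ 0.01250215, -0.00839876,  0.01150184]), 'finger_force': 0.0, 'finger_gap': 85.1750528398512}
```

View pics/top0.png

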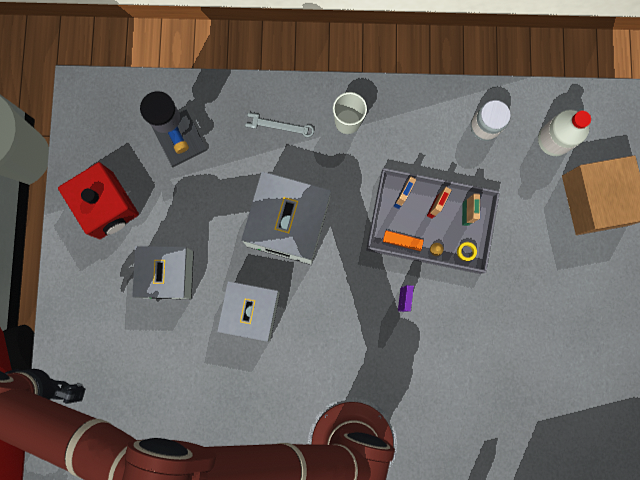

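View pics/scene0.png

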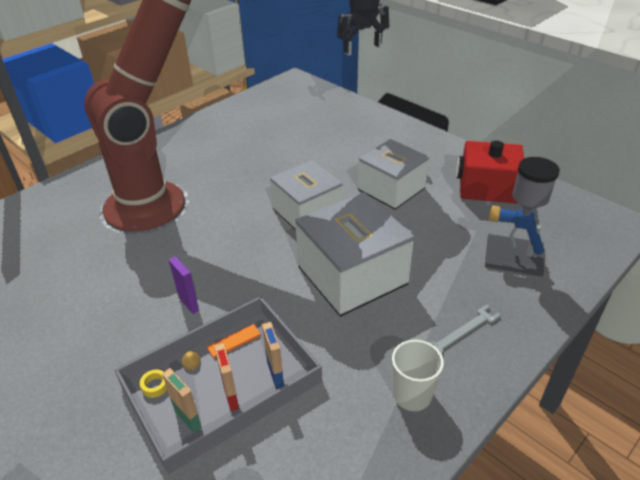

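The top view shows the samples in the crate: blue mark at (405,190), red (440,202), green (474,208). The purple look-alike is outside the crate at (405,297). There are three readers, at (286,215) as the largest, (160,270) and (248,310). I choose the sample at (405,190) and the reader at (286,215).

```bash
python3 - <<'E'
s=open('h.py').read()
s=s.replace('''np.array(im["rotation"])''','R(im)')
s=s.replace("def cast",'''from scipy.spatial.transform import Rotation
def R(im):
    q=im["rotation"]; return Rotation.from_quat([q[1],q[2],q[3],q[0]]).as_matrix()
def rect(im,mask,z,win,label=""):
    x0,y0,x1,y1=win; m=np.zeros(mask.shape,np.uint8); m[y0:y1,x0:x1]=mask[y0:y1,x0:x1]*255
    v,u=np.nonzero(m)
    P=cast(im,np.c_[u,v],z)[:,:2]
    r=cv2.minAreaRect(P.astype(np.float32)); b=cv2.boxPoints(r); e=[b[1]-b[0],b[2]-b[1]]; L=max(e,key=np.linalg.norm)
    print(label,len(u),"px",(u.mean().round(1),v.mean().round(1)),"mean",P.mean(0).round(1),"rect c",np.round(r[0],1),"size",np.round(r[1],1),"long dir deg",round(np.degrees(np.arctan2(L[1],L[0]))%180,1))
def hsv(im): return cv2.cvtColor(im["pixels"],cv2.COLOR_BGR2HSV).astype(int)
def cast''')
open('h.py','w').write(s)
E
python3 - <<'E'
from h import *
im=load("pics/top0.npy"); H,S,V=np.moveaxis(hsv(im),2,0)
wood=(H>8)&(H<25)&(S>60)&(V>90)
blue=(H>100)&(H<125)&(S>110)
yel=(H>18)&(H<32)&(S>90)
rect(im,blue,116,(390,170,420,212),"bluemark")
rect(im,yel,135,(265,190,310,240),"slot")
rect(im,yel,100,(145,250,175,290),"small1"); rect(im,yel,100,(235,290,262,330),"small2")
sc=load("pics/scene0.npy"); H,S,V=np.moveaxis(hsv(sc),2,0)
rect(sc,(H>100)&(H<125)&(S>110),116,(258,320,285,350),"bluemark sc")
rect(sc,(H>15)&(H<32)&(S>90),135,(330,205,380,250),"slot sc")
c=cv2.resize(im["pixels"][160:265,370:500],None,fx=3,fy=3,interpolation=cv2.INTER_CUBIC)
d=cv2.resize(im["pixels"][160:265,235:335],None,fx=3,fy=3,interpolation=cv2.INTER_CUBIC)
cv2.imwrite("pics/c1.png",np.hstack([c,d]))
E
```

```text
bluemark 90 px (np.float64(404.3), np.float64(193.0)) mean [ 605.6 -109. ] rect c [ 602.1 -105.4] size [16.5 71.4] long dir deg 150.6
slot 155 px (np.float64(285.7), np.float64(215.0)) mean [542.6 172.3] rect c [543.4 172. ] size [36.8 81. ] long dir deg 165.7
small1 79 px (np.float64(158.3), np.float64(272.1)) mean [404.8 472.1] rect c [407.1 471.6] size [57.2 26. ] long dir deg 3.0
small2 85 px (np.float64(247.1), np.float64(311.0)) mean [317.4 258.5] rect c [317.8 258.4] size [26.4 57.4] long dir deg 170.6
bluemark sc 68 px (np.float64(270.7), np.float64(335.6)) mean [ 614.2 -118.1] rect c [ 614.  -117.9] size [ 8.  28.7] long dir deg 152.5
slot sc 80 px (np.float64(351.8), np.float64(227.0)) mean [537.9 169.2] rect c [539.8 171.3] size [34.9 77.9] long dir deg 165.6
```

View pics/c1.png

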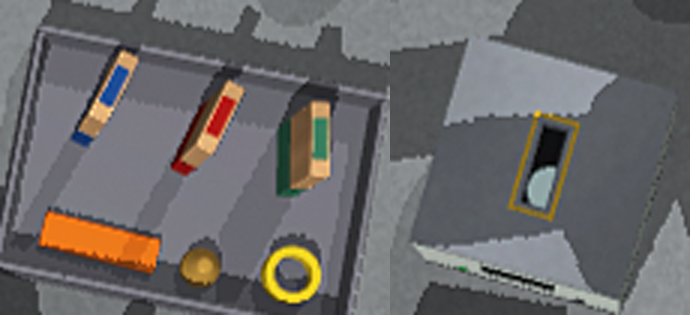

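The crop confirms both choices. The sample with blue mark and blue foot is at (407,189), the leftmost in the row. The slot with its yellow outline is in the largest case. The slot is at about (541,171) with its long axis at 166°, and blue is at about (614,-118) with its long axis at 152°. I'll go over the reader first.

Request:
move_arm(series=[[-0.04,-0.029,-0.01,0,0,0],[-0.04,-0.029,-0.01,0,0,0],[-0.04,-0.029,-0.01,0,0,0],[-0.04,-0.029,-0.01,0,0,0],[-0.04,-0.029,-0.01,0,0,0],[-0.04,-0.029,-0.01,0,0,0],[-0.04,-0.029,-0.01,0,0,0],[-0.04,-0.029,-0.01,0,0,0]], gripper=1)

```text
t: 0.77
position: [350.1, 400.7, 260.1]
orientation: [-0.0, 0.124, 0.992, -0.0]
force: [0.4, 0.7, 0.9]
finger_gap: 85.8
finger_force: 0.0
```

Request:
move_arm(series=[[-0.04,-0.029,0,0,0,0],[-0.04,-0.029,0,0,0,0],[-0.04,-0.029,0,0,0,0],[-0.04,-0.029,0,0,0,0],[-0.04,-0.029,0,0,0,0],[-0.04,-0.029,0,0,0,0],[0,0,0,0,0,0],[0,0,0,0,0,0]])

```text
t: 1.43
position: [493.2, 228.8, 259.5]
orientation: [-0.0, 0.127, 0.992, -0.001]
force: [-0.5, 0.9, -0.1]
finger_gap: 85.4
finger_force: 0.0
```

```bash
cat >> h.py <<'E'
def toolR(st):
    q=st["orientation"]; return Rotation.from_quat([q[1],q[2],q[3],q[0]])
def delta(target,xdir):
    """units to target TCP (mm) with tool down, tool x along xdir deg (mod 180); shift in current tool axes"""
    st=get_state(); r=toolR(st); M=r.as_matrix()
    cur=np.degrees(np.arctan2(M[1,0],M[0,0])); d=(xdir-cur+90)%180-90; a=np.radians(cur+d)
    T=np.array([[np.cos(a),np.sin(a),0],[np.sin(a),-np.cos(a),0],[0,0,-1]])
    rv=(r.inv()*Rotation.from_matrix(T)).as_rotvec()
    print("t",round(st["t"],2),"pos",st["position"].round(1),"x yaw",cur.round(1),"tilt",np.degrees(np.arccos(-M[2,2])).round(2),"gap",st["finger_gap"].round(1),"ff",st["finger_force"],"F",np.array(st["force"]).round(1),"q",st["q"].round(2))
    print("shift units",(M.T@(np.array(target)-st["position"])/750).round(4),"turn units",(rv/np.pi).round(4))
E
python3 - <<'E'
from h import *
im=snap("wrist","pics/w1.png"); print(im["eye"])
print(proj(im,[[541,171,135],[614,-118,116]]))
delta((614,-118,260),152.5)
E
```

```text
[411.81088943 249.8998123  432.28145154]
[[258.12248425 298.37176844]
 [-11.08614237 427.72345393]]Traceback (most recent call last):
  File "<stdin>", line 4, in <module>
  File "h.py", line 31, in delta
    print("t",round(st["t"],2),"pos",st["position"].round(1),"x yaw",cur.round(1),"tilt",np.degrees(np.arccos(-M[2,2])).round(2),"gap",st["finger_gap"].round(1),"ff",st["finger_force"],"F",np.array(st["force"]).round(1),"q",st["q"].round(2))
                                                                                                                                       ^^^^^^^^^^^^^^^^^^^^^^
AttributeError: 'float' object has no attribute 'round'
```

View pics/w1.png

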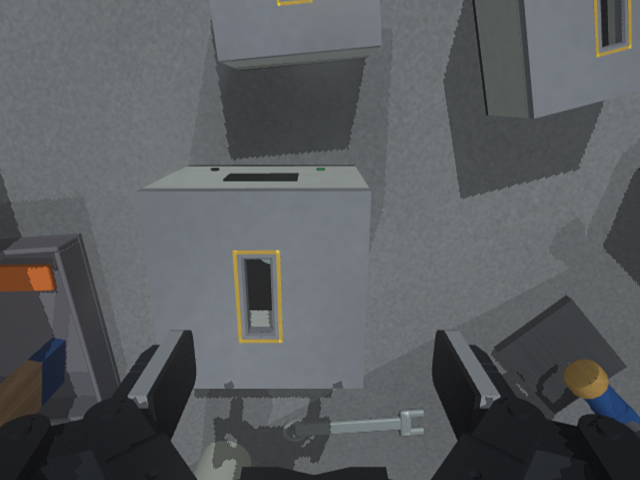

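The wrist view shows the full slot outline at about (258,296), aligned with the tool. I measure it here, then go on towards blue.

```bash
sed -i 's/st\["finger_gap"\].round(1)/round(float(st["finger_gap"]),1)/' h.py
python3 - <<'E'
from h import *
im=load("pics/w1.npy"); H,S,V=np.moveaxis(hsv(im),2,0)
rect(im,(H>15)&(H<32)&(S>110),135,(215,235,300,360),"slot w1")
delta((614,-118,260),152.5)
E
```

```text
slot w1 870 px (np.float64(257.9), np.float64(295.1)) mean [539.  171.4] rect c [540.6 171.1] size [35.7 79.4] long dir deg 165.6
t 1.48 pos [491.8 231.3 259.6] x yaw 165.7 tilt 0.08 gap 85.7 ff 0.0 F [-0.1  0.9 -0.1] q [-0.54  0.39  0.08  1.64 -0.04  1.11  0.88]
shift units [-0.273  -0.4111 -0.0007] turn units [-0.0002 -0.0004  0.0733]
```

Request:
move_arm(series=[[-0.027,-0.041,-0.005,0,0,0],[-0.027,-0.041,-0.005,0,0,0],[-0.027,-0.041,-0.005,0,0,0],[-0.027,-0.041,-0.005,0,0,0],[-0.027,-0.041,-0.005,0,0,0],[-0.027,-0.041,-0.005,0,0,0],[-0.027,-0.041,-0.005,0,0,0],[-0.027,-0.041,-0.005,0,0,0]])

```text
t: 2.15
position: [588.7, -45.0, 290.1]
orientation: [-0.0, 0.121, 0.993, 0.001]
force: [0.6, 0.5, -0.3]
finger_gap: 85.6
finger_force: 0.0
```

Request:
move_arm(series=[[-0.027,-0.041,-0.005,0,0,0],[-0.027,-0.041,0,0,0,0],[0,0,0,0,0,0.02],[0,0,0,0,0,0.02],[0,0,0,0,0,0.02],[0,0,0,0,0,0.013],[0,0,0,0,0,0],[0,0,0,0,0,0]])

```text
t: 2.82
position: [612.9, -113.5, 293.5]
orientation: [-0.0, 0.234, 0.972, 0.0]
force: [-0.9, 0.2, -0.3]
finger_gap: 85.5
finger_force: 0.0
```

Run:
```python
from h import *
im=snap("wrist","pics/w2.png"); print(im["eye"])
print(proj(im,[[614,-118,116]]))
delta((614,-118,260),152.5)
```

```text
[538.07042921 -75.75379647 466.32858808]
[[309.62062374 210.34219678]]
t 2.87 pos [ 612.9 -114.   293.6] x yaw 152.9 tilt 0.06 gap 85.4 ff 0.0 F [ 0.1 -0.3  0.4] q [ 0.02  0.51  0.22  1.36 -0.11  1.28  1.34]
shift units [-0.0038 -0.0041  0.0448] turn units [ 0.0002 -0.0003  0.0021]
```

View pics/w2.png

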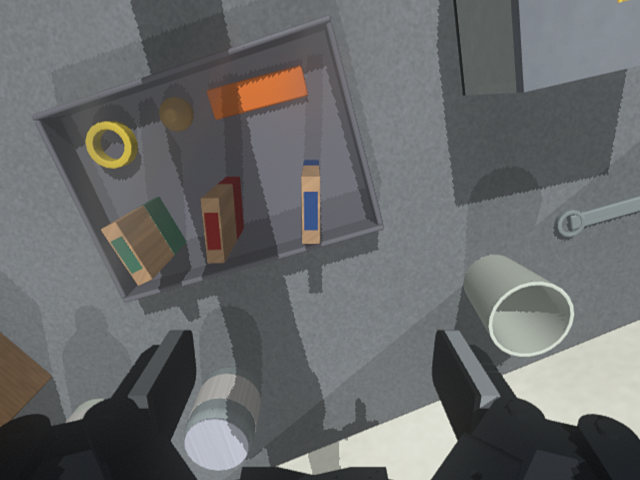

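The wrist view shows the blue mark at (311,211), lined up with the tool. The red mark is at (213,231) and the green at (128,255). There is room on both sides for the open fingers.

Run:
```python
from h import *
im=load("pics/w2.npy"); H,S,V=np.moveaxis(hsv(im),2,0)
rect(im,(H>100)&(H<125)&(S>110),116,(295,175,330,240),"mark")
rect(im,(((H>100)&(H<125))|((H>5)&(H<25)))&(S>70)&(V>120),116,(295,178,330,250),"top face")
delta((614,-118,79),152.5)
```

```text
mark 461 px (np.float64(310.4), np.float64(210.3)) mean [ 614.4 -117.4] rect c [ 614.5 -117.8] size [10.2 32.6] long dir deg 153.0
top face 1128 px (np.float64(310.7), np.float64(210.3)) mean [ 614.6 -117.3] rect c [ 615. -118.] size [15.1 57.4] long dir deg 153.1
t 2.87 pos [ 612.9 -114.   293.6] x yaw 152.9 tilt 0.06 gap 85.4 ff 0.0 F [ 0.1 -0.3  0.4] q [ 0.02  0.51  0.22  1.36 -0.11  1.28  1.34]
shift units [-0.004  -0.0042  0.2862] turn units [ 0.0002 -0.0003  0.0021]
```

Request:
move_arm(series=[[-0.004,-0.003,0.04,0,0,0],[0,0,0.04,0,0,0],[0,0,0.04,0,0,0],[0,0,0.04,0,0,0],[0,0,0.04,0,0,0],[0,0,0.04,0,0,0],[0,0,0.03,0,0,0],[0,0,0.016,0,0,0]])

```text
t: 3.53
position: [612.4, -117.8, 76.0]
orientation: [-0.003, 0.235, 0.972, 0.0]
force: [0.5, -0.2, -0.6]
finger_gap: 85.3
finger_force: 0.0
```

Request:
move_arm(series=[[0,0,0,0,0,0],[0,0,0,0,0,0],[0,0,0,0,0,0],[0,0,0,0,0,0],[0,0,0,0,0,0],[0,0,0,0,0,0],[0,0,0,0,0,0],[0,0,0,0,0,0]], gripper=0, squeeze=40)

```text
t: 4.2
position: [615.5, -119.3, 80.9]
orientation: [0.001, 0.236, 0.972, 0.0]
force: [-0.3, 0.4, 5.7]
finger_gap: 14.2
finger_force: 39.8
```

Request:
move_arm(series=[[0,0,0,0,0,0],[0,0,0,0,0,0],[0,0,0,0,0,0],[0,0,0,0,0,0],[0,0,0,0,0,0],[0,0,0,0,0,0],[0,0,0,0,0,0],[0,0,0,0,0,0]])

```text
t: 4.87
position: [615.5, -119.2, 80.9]
orientation: [0.001, 0.236, 0.972, 0.0]
force: [-0.9, 0.7, 6.3]
finger_gap: 14.4
finger_force: 39.8
```

Request:
move_arm(series=[[0,0,-0.01,0,0,0],[0,0,-0.02,0,0,0],[0,0,-0.04,0,0,0],[0,0,-0.04,0,0,0],[0,0,-0.04,0,0,0],[0,0,-0.04,0,0,0],[0,0,-0.04,0,0,0],[0,0,-0.04,0,0,0]])

```text
t: 5.53
position: [613.6, -119.2, 283.2]
orientation: [-0.001, 0.236, 0.972, -0.0]
force: [0.7, 0.2, -1.3]
finger_gap: 14.5
finger_force: 39.1
```

Run:
```python
from h import *
im=snap("wrist","pics/w3.png")
sc=snap("scene","pics/s3.png")
delta((540.6,171.1,290),165.6)
cv2.imwrite("pics/c3.png",np.hstack([cv2.resize(im["pixels"],(400,300)),cv2.resize(sc["pixels"],(400,300))]))
```

```text
t 5.63 pos [ 617.2 -120.3  288.1] x yaw 152.7 tilt 0.68 gap 14.6 ff 39.12490367889404 F [ 0.2 -0.4 -1. ] q [ 0.03  0.52  0.22  1.37 -0.12  1.26  1.35]
shift units [ 0.2691  0.2982 -0.0047] turn units [ 0.0006  0.0037 -0.0719]
```

View pics/c3.png

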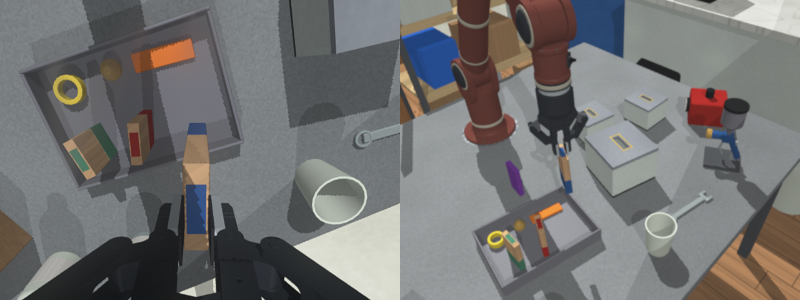

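Request:
move_arm(series=[[0,0,0,0,0.004,-0.018],[0,0,0,0,0,-0.018],[0,0,0,0,0,-0.018],[0,0,0,0,0,-0.018],[0.02,0.035,0,0,0,0],[0.02,0.035,0,0,0,0],[0.02,0.035,0,0,0,0],[0.02,0.035,0,0,0,0]])

```text
t: 6.3
position: [581.0, -1.6, 281.7]
orientation: [-0.007, 0.126, 0.992, 0.002]
force: [0.8, -0.3, -0.9]
finger_gap: 14.0
finger_force: 39.1
```

Request:
move_arm(series=[[0.02,0.035,0,0,0,0],[0.02,0.035,0,0,0,0],[0.02,0.035,0,0,0,0],[0.02,0.035,0,0,0,0],[0.02,0.035,0,0,0,0],[0.013,0.036,0,0,0,0],[0,0,0,0,0,0],[0,0,0,0,0,0]])

```text
t: 6.97
position: [538.1, 174.0, 283.2]
orientation: [-0.007, 0.123, 0.992, 0.002]
force: [0.8, -0.9, -1.0]
finger_gap: 14.1
finger_force: 39.2
```

Run:
```python
from h import *
im=snap("wrist","pics/w4.png")
sc=snap("scene","pics/s4.png"); tp=snap("top","pics/t4.png")
delta((540.6,171.1,290),165.6)
P=[[540.6,171.1,135]]; print(proj(im,P),proj(sc,P))
a=im["pixels"][180:480,160:480]; u,v=proj(sc,[[541,171,230]])[0].astype(int)
b=cv2.resize(sc["pixels"][v-90:v+90,u-80:u+80],None,fx=2.5,fy=2.5,interpolation=cv2.INTER_CUBIC)
print(u,v)
cv2.imwrite("pics/c4.png",np.hstack([cv2.resize(a,(400,375)),cv2.resize(b,(400,375))] if 0 else [cv2.resize(a,(399,450))[:,:],b[:450]]))
```

```text
t 7.12 pos [539.7 169.7 283.8] x yaw 165.5 tilt 0.73 gap 14.0 ff 39.18174862861633 F [-0.1 -1.  -0.7] q [-0.41  0.42  0.11  1.53 -0.06  1.2   1.03]
shift units [-0.0006  0.0022 -0.0083] turn units [ 0.0001 -0.004  -0.0007]
[[310.75078109 221.86469426]] [[353.37978161 227.00063125]]
354 188
```

View pics/c4.png

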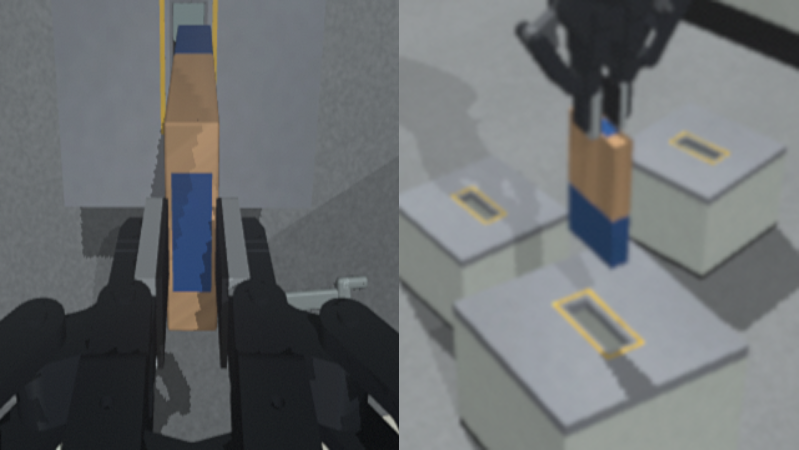

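The board hangs straight between the pads over the slot. In the wrist crop its near face runs from row 25 (foot) to row 122 (top edge), and the far top edge is at row 328. I'll work out its pose in the hand from these edges.

Run:
```python
from h import *
from scipy.optimize import least_squares
im=load("pics/w4.npy"); hh=hsv(im); st=get_state()
px=im["pixels"].astype(float)
col=px[:,300:322].mean(1).sum(1)   # brightness profile
for lo,hi in((190,208),(210,222),(255,268),(390,408)):
    g=np.diff(px[lo:hi,304:316].mean(1),axis=0); i=np.abs(g).sum(1).argmax(); print(lo+i+1,g[i].round())
H,S,V=np.moveaxis(hh,2,0); m=(S>70)&(((H>5)&(H<25))|((H>100)&(H<125)))
for r in(200,205,215,230,250,265,280,290,395):
    c=np.nonzero(m[r,285:340])[0]+285; print(r,c.min(),c.max()+1)
```

```text
197 [-22. -41. -40.]
216 [-9. 20. 36.]
262 [10. 13. 16.]
400 [ -1. -18. -33.]
200 288 334
205 288 334
215 288 334
230 288 334
250 289 334
265 289 336
280 292 335
290 292 335
395 295 334
```

Run:
```python
from h import *
from scipy.optimize import least_squares
im=load("pics/w4.npy"); st=get_state(); M=toolR(st).as_matrix(); p=st["position"]
ax=M[:,0]; 
def pts(v):
    x,y,z,a,b=v; u=np.array([[30,0,-55],[30,0,-10],[30,0,55],[-30,0,55],[30,-8,-55],[30,8,-55],[30,-8,55],[30,8,55]])
    # world board axes: x along slot direction, z up; pitch a, roll b
    A=np.c_[[*ax[:2],0],[-ax[1],ax[0],0],[0,0,1]]@Rotation.from_euler("yx",[a,b]).as_matrix()
    return np.array([x,y,z])+u@A.T
def f(v):
    q=proj(im,pts(v)); c=np.sort(q[4:6,0]);d=np.sort(q[6:8,0])
    return np.r_[q[:4,1]-[197,216,262,400],(c-[302,330])*.5,(d-[293,335])*.5]
s=least_squares(f,[p[0],p[1],265,0,0]); print("centre",s.x[:3].round(1),"pitch/roll deg",np.degrees(s.x[3:]).round(2),"res",s.fun.round(1))
d=s.x[:3]-[540.6,171.1,135]; print("slot-board in tool x,y (mm)",(-M.T@d).round(1)); delta((540.6,171.1,290),165.6)
```

```text
centre [538.  174.4 260.1] pitch/roll deg [-0.84 -0.81] res [ 0.1 -0.   0.1 -0.1  0.4 -0.4 -0.6  0.6]
slot-board in tool x,y (mm) [ -4.9  -2.6 125.1]
t 7.12 pos [539.7 169.7 283.8] x yaw 165.5 tilt 0.73 gap 14.0 ff 39.18174862861633 F [-0.1 -1.  -0.7] q [-0.41  0.42  0.11  1.53 -0.06  1.2   1.03]
shift units [-0.0006  0.0022 -0.0083] turn units [ 0.0001 -0.004  -0.0007]
```

Request:
move_arm(series=[[-0.004,-0.002,0,0,-0.004,0],[0,0,0.013,0,0,0],[0,0,0.013,0,0,0],[0,0,0.013,0,0,0],[0,0,0.013,0,0,0],[0,0,0.013,0,0,0],[0,0,0,0,0,0],[0,0,0,0,0,0]])

```text
t: 7.78
position: [541.7, 169.5, 234.5]
orientation: [-0.001, 0.125, 0.992, 0.001]
force: [0.3, -0.7, -0.5]
finger_gap: 14.0
finger_force: 39.2
```

Run:
```python
from h import *
im=snap("wrist","pics/w5.png"); sc=snap("scene","pics/s5.png")
delta((540.6,171.1,235),165.6)
a=cv2.resize(im["pixels"][130:330,240:380],None,fx=2.8,fy=2.8,interpolation=cv2.INTER_CUBIC)
b=cv2.resize(sc["pixels"][150:262,300:400],None,fx=4,fy=5,interpolation=cv2.INTER_CUBIC)
cv2.imwrite("pics/c5.png",np.hstack([a,b]))
```

```text
t 7.88 pos [542.6 169.8 235.8] x yaw 165.6 tilt 0.17 gap 14.3 ff 39.17682945728302 F [ 0.6 -0.5 -0.2] q [-0.41  0.45  0.11  1.62 -0.06  1.07  1.03]
shift units [0.003  0.001  0.0011] turn units [0.0009 0.0003 0.0001]
```

View pics/c5.png

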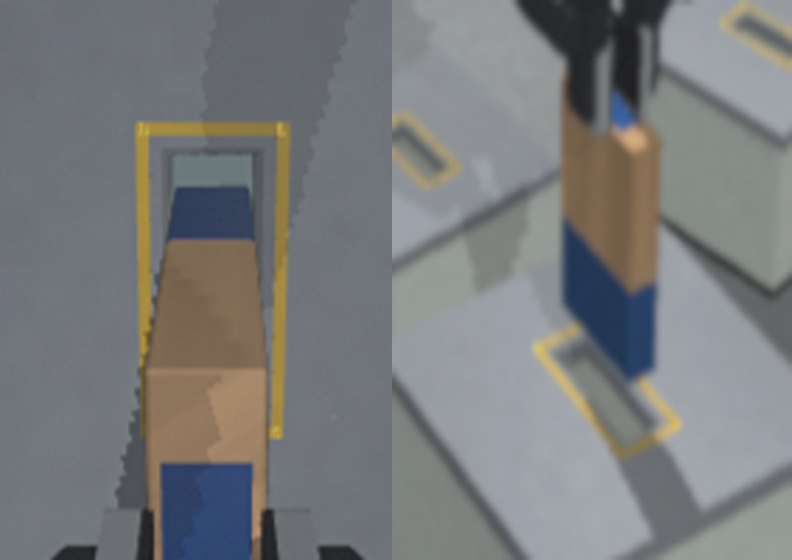

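Both views show the foot just above the slot and centred across it. The foot edge is at about row 197, columns 301–330, and the yellow lines' centre is at about column 316. I'll run the same fit, with the slot taken from this image.

```bash
cat > fit.py <<'E'
from h import *
from scipy.optimize import least_squares
def board(im,rows,cb,ct,ax,p0):
    def f(v):
        u=np.array([[30,0,-55],[30,0,-10],[30,0,55],[30,-8,-55],[30,8,-55],[30,-8,55],[30,8,55]])
        A=np.c_[[*ax[:2],0],[-ax[1],ax[0],0],[0,0,1]]@Rotation.from_euler("yx",v[3:]).as_matrix()
        q=proj(im,v[:3]+u@A.T)
        return np.r_[q[:3,1]-rows,(np.sort(q[3:5,0])-cb)*.5,(np.sort(q[5:7,0])-ct)*.5]
    return least_squares(f,[*p0,0,0])
E
python3 - <<'E'
from fit import *
im=load("pics/w5.npy"); st=get_state(); M=toolR(st).as_matrix()
px=im["pixels"].astype(float)
R_=[]
for lo,hi in((190,204),(210,222),(255,270)):
    g=np.abs(np.diff(px[lo:hi,306:324].mean(1),axis=0)).sum(1); i=g.argmax(); R_.append(lo+i+1)
print(R_)
s=board(im,R_,[301.4,330],[292.5,335],M[:,0],[541,171,215])
print("centre",s.x[:3].round(1),np.degrees(s.x[3:]).round(2),"res",s.fun.round(1))
# slot: outer near corners of yellow, 79.4/2 and 35.7/2 from centre
H,S,V=np.moveaxis(hsv(im),2,0); y=(H>15)&(H<32)&(S>110)&(V>100)
y[185:]=False; y[:165]=False; v,u=np.nonzero(y); k=(u>280)&(u<350); v,u=v[k],u[k]
c=cast(im,[[u.min(),v.min()],[u.max()+1,v.min()]],135); print("corners",u.min(),u.max()+1,v.min(),c.round(1), np.linalg.norm(c[0]-c[1]).round(1))
sl=c.mean(0)-M[:,0]*39.5; print("slot",sl.round(1)); A=Rotation.from_euler("yx",s.x[3:]).as_matrix()
d=sl-s.x[:3]; print("to go tool xyz",(M.T@d).round(1))
E
```

```text
[np.int64(197), np.int64(215), np.int64(262)]
centre [542.2 169.9 209.7] [-0.32 -0.75] res [-0.4  0.6 -0.2  0.6 -0.6 -0.4  0.4]
corners 289 343 174 [[498.4 164.1 135. ]
 [507.1 198.  135. ]] 35.0
slot [541.  171.2 135. ]
to go tool xyz [ 1.5  0.8 74.7]
```

Request:
move_arm(series=[[0.0015,0.0008,0,0,0,0],[0,0,0.008,0,0,0],[0,0,0.007,0,0,0],[0,0,0.007,0,0,0],[0,0,0.007,0,0,0],[0,0,0.007,0,0,0],[0,0,0,0,0,0],[0,0,0,0,0,0]])

```text
t: 8.55
position: [541.0, 170.5, 208.0]
orientation: [-0.0, 0.125, 0.992, 0.001]
force: [0.1, 1.0, -1.1]
finger_gap: 14.6
finger_force: 39.2
```

Run:
```python
from h import *
im=snap("wrist","pics/w6.png"); sc=snap("scene","pics/s6.png")
delta((541,171.1,160),165.6)
a=cv2.resize(im["pixels"][130:330,240:380],None,fx=2.8,fy=2.8,interpolation=cv2.INTER_CUBIC)
b=cv2.resize(sc["pixels"][150:262,300:400],None,fx=4,fy=5,interpolation=cv2.INTER_CUBIC)
cv2.imwrite("pics/c6.png",np.hstack([a,b]))
```

```text
t 8.65 pos [541.5 170.6 208.7] x yaw 165.6 tilt 0.16 gap 13.9 ff 39.18469727039337 F [ 0.8 -0.5 -0.4] q [-0.41  0.48  0.1   1.66 -0.06  1.    1.03]
shift units [0.0008 0.0003 0.0649] turn units [0.0008 0.0002 0.0001]
```

View pics/c6.png

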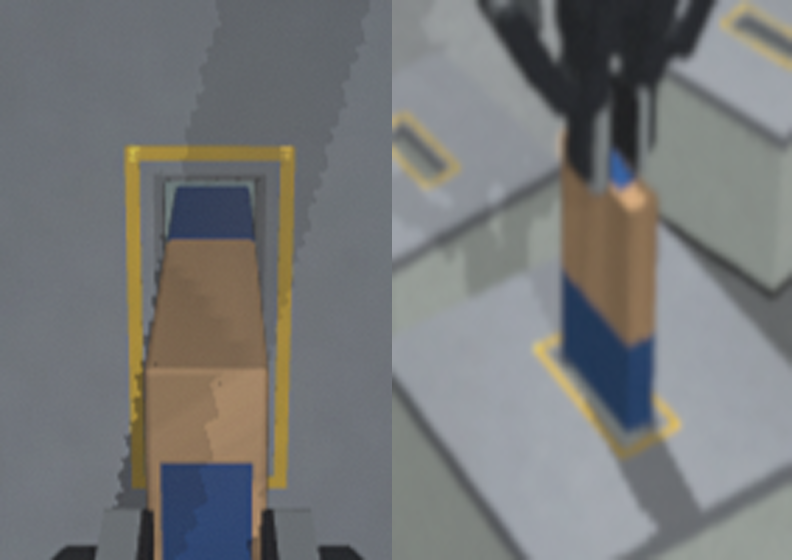

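The foot is at the slot mouth with an even gap on each side (crop columns 168–254 inside 160–265) and no force, so I continue down.

Request:
move_arm(series=[[0,0,0.003,0,0,0],[0,0,0.004,0,0,0],[0,0,0.004,0,0,0],[0,0,0.005,0,0,0],[0,0,0.005,0,0,0],[0,0,0.005,0,0,0],[0,0,0,0,0,0],[0,0,0,0,0,0]])

```text
t: 9.32
position: [541.1, 170.6, 188.6]
orientation: [-0.0, 0.125, 0.992, 0.001]
force: [-0.5, 0.4, -1.3]
finger_gap: 14.3
finger_force: 39.2
```

Run:
```python
from h import *
delta((541,171.1,160),165.6)
```

```text
t 9.32 pos [541.1 170.6 188.6] x yaw 165.6 tilt 0.12 gap 14.3 ff 39.17994439601898 F [-0.5  0.4 -1.3] q [-0.41  0.5   0.1   1.69 -0.06  0.96  1.04]
shift units [0.0003 0.0006 0.0382] turn units [ 0.0006 -0.0001  0.0001]
```

Request:
move_arm(series=[[0,0,0.006,0,0,0],[0,0,0.008,0,0,0],[0,0,0.008,0,0,0],[0,0,0.008,0,0,0],[0,0,0.008,0,0,0],[0,0,0.003,0,0,0],[0,0,0,0,0,0],[0,0,0,0,0,0]])

```text
t: 9.98
position: [541.3, 170.7, 158.1]
orientation: [0.0, 0.125, 0.992, 0.001]
force: [0.4, 0.5, -0.6]
finger_gap: 14.3
finger_force: 39.2
```

Run:
```python
from h import *
im=snap("wrist","pics/w7.png"); sc=snap("scene","pics/s7.png")
delta((541,171.1,157),165.6)
a=cv2.resize(im["pixels"][130:330,240:380],None,fx=2.8,fy=2.8,interpolation=cv2.INTER_CUBIC)
b=cv2.resize(sc["pixels"][150:262,300:400],None,fx=4,fy=5,interpolation=cv2.INTER_CUBIC)
cv2.imwrite("pics/c7.png",np.hstack([a,b]))
```

```text
t 10.08 pos [541.6 170.8 158.6] x yaw 165.6 tilt 0.17 gap 14.1 ff 39.17706906795502 F [ 0.2  0.4 -0.8] q [-0.41  0.53  0.1   1.73 -0.07  0.89  1.04]
shift units [0.0009 0.0002 0.0021] turn units [0.0009 0.0003 0.0001]
```

View pics/c7.png

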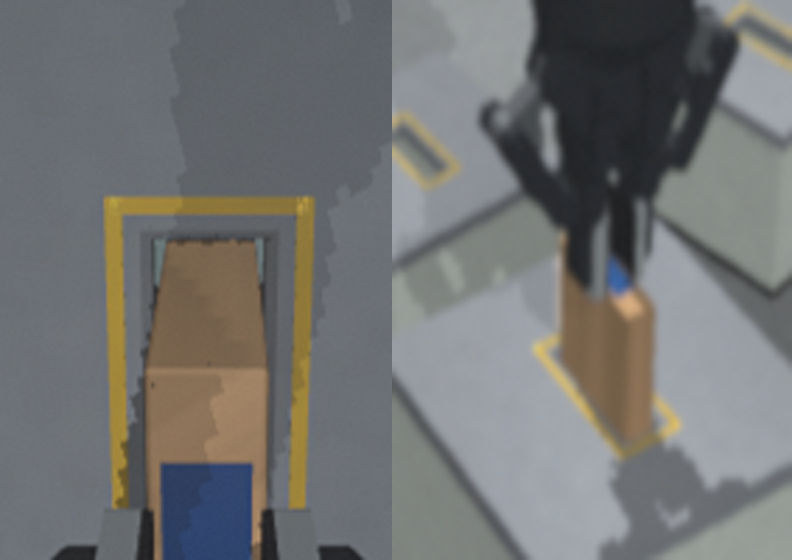

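The board is in the slot and the paint is at or below the mouth, with no force. I go 6 mm deeper for margin and let it settle.

Request:
move_arm(series=[[0,0,0.004,0,0,0],[0,0,0.004,0,0,0],[0,0,0,0,0,0],[0,0,0,0,0,0],[0,0,0,0,0,0],[0,0,0,0,0,0],[0,0,0,0,0,0],[0,0,0,0,0,0]])

```text
t: 10.75
position: [541.3, 170.7, 152.3]
orientation: [0.0, 0.125, 0.992, 0.001]
force: [-0.5, -0.3, -1.2]
finger_gap: 14.2
finger_force: 39.2
```

Run:
```python
from h import *
delta((541,171.1,152),165.6)
sc=snap("scene","pics/s8.png"); st=get_state(); print(st["force"],st["joint_vel"].round(3))
H,S,V=np.moveaxis(hsv(sc),2,0)
for n,m,w in(("red",((H<6)|(H>174))&(S>150),(205,340,250,415)),("green",(H>60)&(H<90)&(S>80),(155,365,205,435))): 
    a=m[w[1]:w[3],w[0]:w[2]].sum(); s0=load("pics/scene0.npy"); h,s,v=np.moveaxis(hsv(s0),2,0)
    m0=(((h<6)|(h>174))&(s>150)) if n=="red" else ((h>60)&(h<90)&(s>80)); print(n,a,m0[w[1]:w[3],w[0]:w[2]].sum())
```

```text
t 10.75 pos [541.3 170.7 152.3] x yaw 165.6 tilt 0.15 gap 14.2 ff 39.17601764202118 F [-0.5 -0.3 -1.2] q [-0.41  0.54  0.1   1.73 -0.07  0.87  1.04]
shift units [0.0006 0.0004 0.0004] turn units [0.0008 0.0001 0.0001]
[-0.27847182  0.09792598 -1.20750009] [-0.001 -0.    -0.     0.003  0.     0.    -0.002]
red 202 204
green 287 288
```

The arm is still with no contact force beyond the board's weight, and red and green are unchanged in the crate.

```bash
python3 -c "
from plant import *
print(job_done())"
```

```text
the job is handed in; nothing more can be done
None
```

I handed the job in at about 10.8 s with the blue sample held upright in the largest reader's slot, its painted end estimated at about 63 mm deep; the wrist force was about 1 N and the red and green samples were still standing, but no verdict came back.

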